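# Close a split gear housing on its dowels and hold it shut

## Robot

A 6-joint arm with a two-finger parallel gripper is mounted at the origin on the work surface. World frame = base frame: x ahead of the robot, y to its left, z up, the work surface at z = 0. Lengths are in mm, angles in rad, forces in N, time in s.
With the tool pointing down it reaches from about 350 to 775 mm from the base axis. Payload 7.3 kg.
Tool frame: the origin (TCP) lies between the finger pads; the fingertips stand tcp_to_tips ahead of it and the grasp point (between the pads) lies 5 mm behind it (tcp_to_tips is the distance from the TCP to the fingertips, in mm); z points along the fingers, x is the direction in which the jaws open and shut, and the axes are right-handed (so a half turn about z gives the same grasp; the last joint's range is limited). The gripper opens to 92 mm and grips with 3 to 60 N. Pads are 19 mm wide; open, the fingers measure 130 mm over their backs; the gripper's body (75 mm by 190 mm) begins 47 mm behind the grasp point.
Start: joints at [1.172, 0.342, 1.524, -0, 1.275, -0.146], TCP at [131.294, 508.336, 240.741] pointing down, gripper open.
Joint ranges: [-2.53, 2.53], [-0.77, 2.02], [0.04, 2.7], [-1, 4.14], [0.28, 2.66], [-3.11, 3.11]. Speed limits (rad/s): [2.57, 2.57, 3.14, 3.14, 3.14, 3.14].

## Interface

Orientations are given as [roll, pitch, yaw] about the fixed x, y, z axes, in that order (R = Rz(yaw) Ry(pitch) Rx(roll)).
In Python, from plant import * gives the robot as it stands.
- The arm moves only by the tool drive_tool, never from a script. Its argument "deltas" is a list of rows, each an object of numbers: "hand": the gripper's target within -1 to 1 (shut at 1, half-way at 0, fully open at -1); "tx", "ty", "tz": the shift along the tool's x, y, z each as a share of 4 cm, from -1 to 1; "wx", "wy", "wz": the turn, a rotation vector about the tool's x, y, z each as a share of 5 degrees, from -1 to 1. In form: [{"hand": .., "tx": .., "ty": .., "tz": .., "wx": .., "wy": .., "wz": ..}, ...]. A call has 1 to 20 rows; each row shifts and turns the commanded pose from where the row before left it, along the tool's axes as they then stand; what a row does not reach is not made up. A row lasts 1/12 s, in which the tool goes at most 41.7 mm and 7.16 degrees, less where a joint would pass 70% of its speed; a pose out of reach is approached as far as the arm can. A call with a number of a shift or a turn outside -1 to 1 is refused whole. A call with a gripper value outside its range is refused whole. The fingers move at their own pace and stop on an object; the grip force is fixed at half the most. Time passes only in rows, so rows that do not move let the fingers close. It gives the time, the measured TCP pose, the force and the opening at its end, in the units of the state.
- get_obs(): the state, without advancing time (a new reading comes with each control period).
- capture(name): name is "scene" or "top" or "wrist"; returns the picture (384x512x3 uint8, red, green, blue); there is no depth.
- camera_model(name): a dict with "fx", "fy", "cx", "cy" (pixels), "D" ([k1, k2, p1, p2, k3] as OpenCV has them; the pictures are not rectified), "rvec" (rotation vector, rad) and "tvec" (3), from world to camera coordinates, as OpenCV has them. Camera axes: x right, y down, z forward; pixel columns grow to the right and rows downward; lengths in mm; the calibration is good to about 2 mm. A picture is of the moment at which its call begins: read the wrist's pose just before it. camera_model takes no time and is no camera call; for the wrist camera it gives the pose at the moment of the call.
- close_job(): hands the job in, once; it reports no verdict.
The state is a dict: "time": time; "joint_positions": joint angles; "dq": joint speeds; "tau": joint torques, N m; "tool_pos": TCP position; "tcp_rot": TCP orientation; "contact_force": force on the tool from outside, world axes, zero at the start; "moment": the same for the moment, N m; "grip_width": finger opening in mm.
Only numpy, scipy, OpenCV 4.12 (cv2) and the standard library are available. Lean on these libraries where they do the work, as an engineer would, in place of code of your own. Each camera call takes 0.05 s, during which the arm holds its last target.

## Task

Get the split gear housing on the bench fixture ready for bolting. Push the fixture's treadle right down to its stop with the gripper and let it come back up, which draws the keeper bolt off the lower half; then fit the loose upper half, the right way round, onto the two dowels, press it fully home against the spring plunger so that the joint faces meet, and finish while still holding it pressed shut: do not let go. Leave the end cap, bearing, jar, spanner and hammer where they are.

Things in the scene. Friction and masses are not known exactly. Their poses are not given: they have to be found in the camera images.
- fixture: Fixed grey base plate 160 (x) x 250 (y) x 12 mm with the aluminium lower housing half, 130 (x) x 84 (y) mm, flat joint face 57 mm above the bench, a drain spout on its -x end (big dowel end) and a spring plunger in mid face; also a keeper bolt and a treadle. Origin on the bench under the lower half's centre; z up, x along the housing, y towards the treadle.
- seat (a point): Centre of the lower half's joint face, 57 mm above the bench; axes as the fixture. The closed upper half has its origin here and the same axes.
- big_dowel (a point): Foot of the 14 mm steel dowel, on the joint face 52 mm from its centre towards fixture -x. Both dowels stand 23 mm high, straight for 14 mm, then tapered by 4 mm in radius.
- small_dowel (a point): Foot of the 10 mm steel dowel, on the joint face 52 mm from its centre towards fixture +x.
- plunger (a joint): Travel of the 24 mm spring plunger, m: 0 = up, 10 mm proud of the joint face; 0.010 = flush, housing shut; 0.014 = stop. It pushes up with 7.5 N at 0 and 13.5 N at 0.010, so the upper half rides up unless pressed: 8 to 11 N beyond its own weight keeps it shut; 20 N is plenty.
- pedal (a joint): Treadle angle, rad: 0 = up (start), 0.50 = lower stop; springs back when let go. Hinged about an axle along fixture x. The plate, 60 mm wide (x), reaches 5 to 95 mm from the axle towards fixture +y, sloping up from the axle at 0.55 rad when up, 0.05 rad when down. 3 to 9 N on the pad pushes it down.
- pedal_pad (a point): Centre of the top of the rubber pad on the treadle (56 x 36 mm), where to press; 75 mm from the axle; moves with the treadle, from 66 to 31 mm above the bench.
- pedal_axle (a point): Middle of the treadle's axle, 22 mm above the bench and 90 mm from the lower half's centre towards fixture +y. Two 6 mm fork arms rise from it, to 78 mm above the bench.
- keeper (a joint): Slide of the keeper bolt, a flat steel bar 20 x 66 x 10 mm lying on the joint face in a guide on the treadle side, m: 0 to 0.004 at the start, its tip 11 to 7 mm over the face, blocking the upper half; clear above 0.0125. A full treadle stroke pushes it to about 0.02 towards fixture +y; it stays there.
- keeper_tip (a point): Tip of the keeper bolt, at mid thickness (63 mm above the bench).
- cover: Upper housing half, loose, flat side down, aluminium, 0.42 kg. Origin: centre of its underside; z up, x along it. Flange 130 (x) x 80 (y) x 14 mm, a block 76 x 60 mm up to z = 26, a lifting rib 50 (x) x 22 (y) mm up to z = 56 to grip across y. Through holes: 16 mm at x = -52, 12 mm at x = +52. A dark 16 mm plug, 12 high, on the flange at x = -52, y = +26. Starts left or right of the fixture.
- big_hole (a point): Centre of the 16 mm hole at the underside of the upper half.
- rib (a point): Middle of the upper half's lifting rib, 41 mm above its underside.
- end_cap: Bystander: round aluminium end cap with a raised centre, 100 mm across, 26 mm high, not part of the job; on the other side of the fixture from the upper half. Origin at the centre of its underside.
- bearing: Bystander: steel bearing ring 60 mm across, 16 mm high. Origin at the centre of its underside.
- jar: Bystander: grey jar 66 mm across, 90 mm high. Origin at the centre of its underside.
- wrench: Bystander: steel spanner 190 mm long, lying flat along its x.
- hammer: Bystander: wooden-handled hammer 260 mm long, lying flat along its x, handle to -x.
Mind the look-alikes: they are no part of the job. What is shaped like the cover but pink or turquoise is not meant.

How it is judged (in metres and radians):
On the way, in this order (a step that is already met when the one before it is completed fails the run):
1. the treadle is pressed to its stop by the gripper (value of joint pedal above 0.46 rad and contact force between the fingers and fixture above 1 N), for 0.1 s.
2. the treadle is back up and the keeper bolt is clear of the joint face (value of joint pedal below 0.08 rad and value of joint keeper above 0.0125 m), for 0.1 s.
At the end, for the whole second after the job is handed in: Upper half on both dowels the right way round (within 4 mm, 0.06 rad, tilt 0.04 rad), underside within 2.5 mm of the joint face, plunger in 7.5 mm or more, still, the fingers on it with over 3 N; keeper clear (over 12.5 mm), treadle up (under 0.08 rad) (all of step 2 and horizontal distance between big_hole and big_dowel below 0.004 m and horizontal distance between cover and seat below 0.004 m and z of cover in the frame of seat between -0.004 and 0.0025 m and angle between the z axis of cover and the z axis of fixture, either way round below 0.04 rad and angle between the x axis of cover and the x axis of fixture, either way round below 0.06 rad and value of joint plunger above 0.0075 m and contact force between the fingers and cover above 3 N and linear speed of cover below 0.02 m/s); the arm keeps its last pose, push and grip.
It fails at once if the end cap is moved more than 30 mm (distance of end_cap from where it was at the start of the episode above 0.03 m).
It fails at once if the bearing is moved more than 30 mm (distance of bearing from where it was at the start of the episode above 0.03 m).
It fails at once if the jar is moved more than 30 mm (distance of jar from where it was at the start of the episode above 0.03 m).
It fails at once if the wrench is moved more than 30 mm (distance of wrench from where it was at the start of the episode above 0.03 m).
It fails at once if the hammer is moved more than 30 mm (distance of hammer from where it was at the start of the episode above 0.03 m).
It also fails if it takes over 48 s, if anything falls off the work surface, if the arm or the gripper's body presses on something with over 40 N, if the wrist force passes 120 N, or if a joint passes its speed limit or range.

## Working session

There is one attempt and no reset: what is moved stays moved. The work goes in short steps, Python scripts to look and compute and a tool call to move; the robot and the scene stay as the last step left them, time stands still between calls to the robot, and variables do not carry over. Pictures are saved under pics/ and viewed, and the job is handed in when it is done.

Besides the shell and the picture viewer there is one more tool, called as name(argument=value, ...) on one line, values as JSON. drive_tool: Moves the arm, as the interface text tells. Its arguments: {"type":"object","properties":{"deltas":{"type":"array","items":{"type":"object","properties":{"hand":{"type":"number"},"tx":{"type":"number"},"ty":{"type":"number"},"tz":{"type":"number"},"wx":{"type":"number"},"wy":{"type":"number"},"wz":{"type":"number"}}}}},"required":["deltas"]}

```bash
ls; mkdir -p pics
python3 - <<'E'
from plant import *
import cv2
print(get_obs())
for n in ("scene","top","wrist"):
    m=camera_model(n);print(n,m)
    im=capture(n);cv2.imwrite(f"pics/{n}0.png",im[:,:,::-1])
E
```

```text
pics
{'time': 0.0, 'joint_positions': array([ 1.17200824e+00,  3.42727638e-01,  1.52501298e+00, -1.88783694e-05,
        1.27538830e+00, -1.45945639e-01]), 'dq': array([-0.00094159, -0.00137851,  0.00129953,  0.00033908,  0.00225072,
        0.00074571]), 'tau': array([ 1.33465786e-03, -4.31230474e+01, -2.44220960e+01,  7.18296412e-02,
        5.59654017e-02, -1.43762286e-04]), 'tool_pos': array([131.13873786, 507.96334836, 240.0438022 ]), 'tcp_rot': array([-3.14138710e+00,  1.52255992e-03,  1.31795955e+00]), 'contact_force': array([0.01596337, 0.83211254, 0.64430852]), 'moment': array([ 0.06169823,  0.03889809, -0.00370585]), 'grip_width': 91.74097058812282}
scene {'fx': 367.09809692415047, 'fy': 367.09809692415047, 'cx': 258.7079528116058, 'cy': 187.81548945210866, 'D': array([-0.12144021,  0.        ,  0.        ,  0.        ,  0.        ]), 'rvec': array([ 2.06215466,  1.06299525, -0.49473953]), 'tvec': array([-277.73147149, -265.58954493, 1333.03175845])}
top {'fx': 388.8245380835066, 'fy': 388.8245380835066, 'cx': 261.8292803131029, 'cy': 190.9309745580003, 'D': array([0.01596798, 0.        , 0.        , 0.        , 0.        ]), 'rvec': array([ 2.165598  , -2.11861369,  0.15996042]), 'tvec': array([ -49.74975208,  557.52685288, 1199.99406297])}
wrist {'fx': 281.3320734179972, 'fy': 281.3320734179972, 'cx': 256.1034717404827, 'cy': 190.65144253365756, 'D': array([-0.04554422,  0.        ,  0.        ,  0.        ,  0.        ]), 'rvec': array([-2.2983303 , -1.78042838, -0.25069951]), 'tvec': array([-523.98746191,  -36.3138987 ,  390.1488571 ])}
```

View pics/scene0.png

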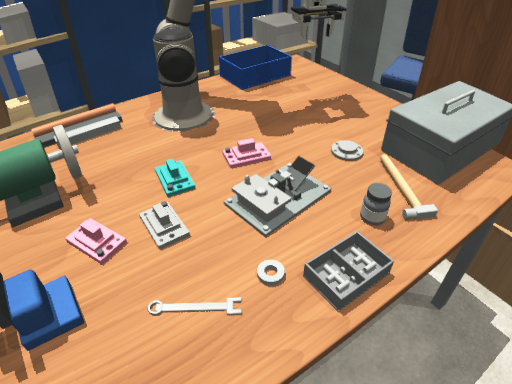

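View pics/top0.png

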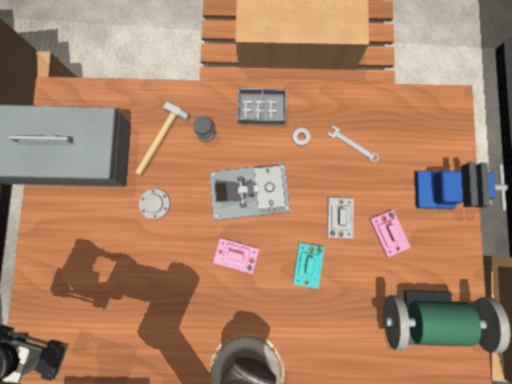

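View pics/wrist0.png

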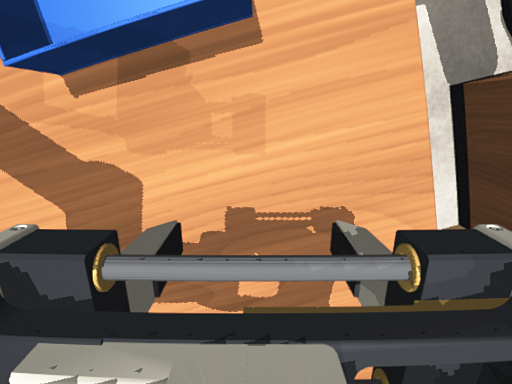

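```bash
python3 -c "
import plant
print([x for x in dir(plant) if not x.startswith('_')])
print(getattr(plant,'tcp_to_tips',None))"
```

```text
['Unreachable', 'camera_model', 'capture', 'close_job', 'get_obs', 'tcp_to_tips']
14.0
```

```bash
cat > h.py <<'E'
import numpy as np,cv2
def ray(m,px):
    K=np.array([[m['fx'],0,m['cx']],[0,m['fy'],m['cy']],[0,0,1]])
    u=cv2.undistortPoints(np.array(px,float).reshape(-1,1,2),K,m['D']).reshape(-1,2)
    R=cv2.Rodrigues(m['rvec'])[0];d=np.c_[u,np.ones(len(u))]@R
    o=-R.T@m['tvec'];return o,d
def onz(m,px,z):
    o,d=ray(m,px);return o+d*((z-o[2])/d[:,2])[:,None]
def proj(m,P):
    K=np.array([[m['fx'],0,m['cx']],[0,m['fy'],m['cy']],[0,0,1]])
    return cv2.projectPoints(np.array(P,float).reshape(-1,1,3),m['rvec'],m['tvec'],K,m['D'])[0].reshape(-1,2)
E
python3 - <<'E'
import cv2,numpy as np
t=cv2.imread('pics/top0.png');s=cv2.imread('pics/scene0.png')
cv2.imwrite('pics/t_crop.png',cv2.resize(t[155:245,200:370],None,fx=4.6,fy=4.6,interpolation=cv2.INTER_CUBIC))
cv2.imwrite('pics/s_crop.png',cv2.resize(s[140:250,130:340],None,fx=3.8,fy=3.8,interpolation=cv2.INTER_CUBIC))
E
```

```text
(no output)
```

View pics/t_crop.png

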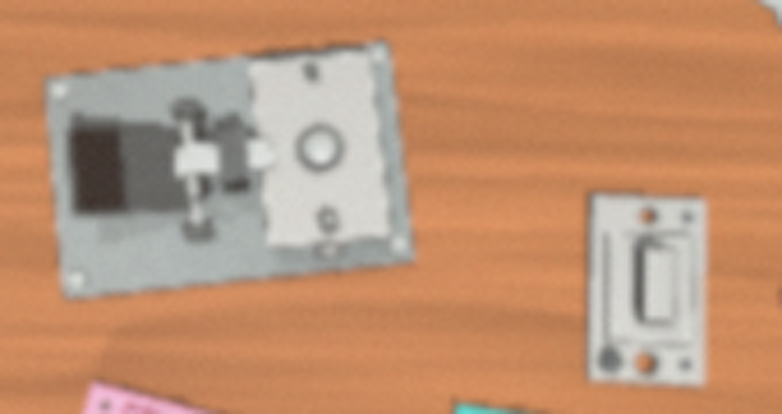

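View pics/s_crop.png

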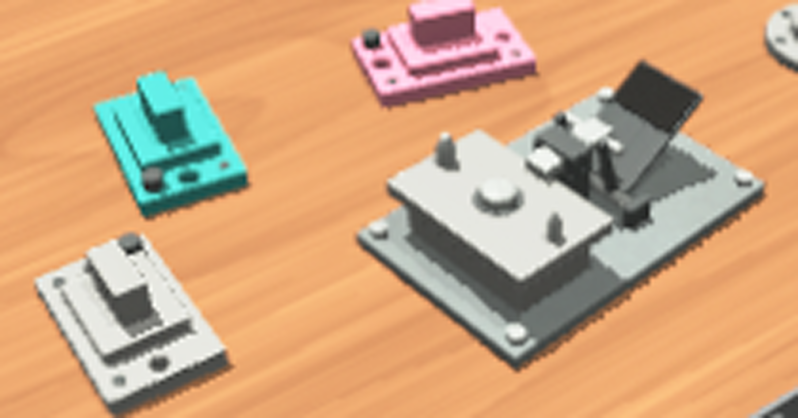

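Run:
```python
from plant import *
from h import *
t=cv2.imread('pics/top0.png');m=camera_model('top')
hsv=cv2.cvtColor(t,cv2.COLOR_BGR2HSV)
mask=((hsv[...,1]<70)).astype(np.uint8)*255
mask[:150]=0;mask[250:]=0;mask[:,:200]=0;mask[:,375:]=0
mask=cv2.morphologyEx(mask,cv2.MORPH_OPEN,np.ones((3,3)))
cs,_=cv2.findContours(mask,cv2.RETR_EXTERNAL,cv2.CHAIN_APPROX_NONE)
o,_=ray(m,[[0,0]]);print('cam',o)
for c in cs:
    if cv2.contourArea(c)<500: continue
    r=cv2.minAreaRect(c);print(r,cv2.contourArea(c))
    for z in (0,12,14):
        P=onz(m,cv2.boxPoints(r),z)[:,:2].astype(np.float32)
        r2=cv2.minAreaRect(P);print(z,np.round(P.mean(0),1),[np.linalg.norm(P[1]-P[0]),np.linalg.norm(P[2]-P[1])],np.degrees(np.arctan2(*(P[2]-P[1])[::-1])))
# plunger & details from crop px
def c2(p): return [200+ (p[0]+.5)/4.6-.5,155+(p[1]+.5)/4.6-.5]
print('plunger',onz(m,[c2((320,148))],67))
print('dowel small top,big top',onz(m,[c2((311,71)),c2((329,222))],80))
print('holes small,big,plug',onz(m,[c2((648,215)),c2((647,362)),c2((610,358))],14))
print('rib',onz(m,[c2((659,283))],56))
print('keeper tip',onz(m,[c2((272,154))],63), 'pad',onz(m,[c2((98,170))],66))
```

```text
cam [ 371.93434285  -41.69711925 1270.12722809]
((340.5, 217.5), (41.0, 25.0), 90.0) 951.0
0 [ 483.3 -296.3] [np.float32(82.24161), np.float32(134.16156)] 179.21252
12 [ 482.2 -293.9] [np.float32(81.46461), np.float32(132.894)] 179.21251
14 [ 482.  -293.5] [np.float32(81.335075), np.float32(132.68272)] 179.21252
((249.0287628173828, 191.52328491210938), (48.57373809814453, 76.78629302978516), 83.9909896850586) 3585.0
0 [562.8   4.7] [np.float32(255.89473), np.float32(162.58284)] -173.36574
12 [561.    4.3] [np.float32(253.47707), np.float32(161.04675)] -173.36574
14 [560.7   4.2] [np.float32(253.07413), np.float32(160.79076)] -173.36574
plunger [[568.35880018 -60.32562551  67.        ]]
dowel small top,big top [[619.02569726 -53.00698901  80.        ]
 [516.15476357 -67.11079526  80.        ]]
holes small,big,plug [[ 534.10444678 -293.88794882   14.        ]
 [ 430.65675725 -292.2752762    14.        ]
 [ 432.85387668 -266.49298821   14.        ]]
rib [[ 482.28923347 -292.51164243   56.        ]]
keeper tip [[564.1392102  -27.67133997  63.        ]] pad [[550.03826206  90.44518918  66.        ]]
```

drive_tool(deltas=[{"hand": 1,"wz": 1},{"hand": 1,"wz": 1},{"hand": 1,"wz": 1},{"hand": 1,"wz": 1},{"hand": 1,"wz": 1},{"hand": 1,"wz": 1},{"hand": 1,"wz": 1},{"hand": 1,"wz": 1},{"hand": 1,"wz": 1},{"hand": 1,"wz": 1},{"hand": 1,"wz": 1},{"hand": 1,"wz": 1},{"hand": 1,"wz": 1},{"hand": 1,"wz": 0.67}])

```text
invalid input
```

drive_tool(deltas=[{"hand": 1,"tx": 0,"ty": 0,"tz": 0,"wx": 0,"wy": 0,"wz": 1},{"hand": 1,"tx": 0,"ty": 0,"tz": 0,"wx": 0,"wy": 0,"wz": 1},{"hand": 1,"tx": 0,"ty": 0,"tz": 0,"wx": 0,"wy": 0,"wz": 1},{"hand": 1,"tx": 0,"ty": 0,"tz": 0,"wx": 0,"wy": 0,"wz": 1},{"hand": 1,"tx": 0,"ty": 0,"tz": 0,"wx": 0,"wy": 0,"wz": 1},{"hand": 1,"tx": 0,"ty": 0,"tz": 0,"wx": 0,"wy": 0,"wz": 1},{"hand": 1,"tx": 0,"ty": 0,"tz": 0,"wx": 0,"wy": 0,"wz": 1},{"hand": 1,"tx": 0,"ty": 0,"tz": 0,"wx": 0,"wy": 0,"wz": 1},{"hand": 1,"tx": 0,"ty": 0,"tz": 0,"wx": 0,"wy": 0,"wz": 1},{"hand": 1,"tx": 0,"ty": 0,"tz": 0,"wx": 0,"wy": 0,"wz": 1},{"hand": 1,"tx": 0,"ty": 0,"tz": 0,"wx": 0,"wy": 0,"wz": 1},{"hand": 1,"tx": 0,"ty": 0,"tz": 0,"wx": 0,"wy": 0,"wz": 1},{"hand": 1,"tx": 0,"ty": 0,"tz": 0,"wx": 0,"wy": 0,"wz": 1},{"hand": 1,"tx": 0,"ty": 0,"tz": 0,"wx": 0,"wy": 0,"wz": 0.67}])

```text
time: 1.32
tool_pos: [131.2, 508.2, 240.4]
tcp_rot: [3.141, 0.0, 0.121]
contact_force: [-0.1, 0.4, 0.0]
grip_width: 3.2
```

```bash
cat >> h.py <<'E'
from scipy.spatial.transform import Rotation
def delta(s,tgt,yaw):
    R=Rotation.from_euler('xyz',s['tcp_rot']).as_matrix()
    d=R.T@(np.array(tgt)-s['tool_pos'])
    Rt=Rotation.from_euler('xyz',[np.pi,0,yaw]).as_matrix()
    w=np.degrees(Rotation.from_matrix(R.T@Rt).as_rotvec())
    print('pos',np.round(s['tool_pos'],1),'rot',np.round(s['tcp_rot'],4),'t',round(s['time'],2),'F',np.round(s['contact_force'],1),'w',round(s['grip_width'],1))
    print('shift units of 40mm',np.round(d/40,3),'turn units 5deg',np.round(w/5,3))
E
python3 - <<'E'
from plant import *
from h import *
delta(get_obs(),[549.5,94,140],0.125)
E
```

```text
pos [131.2 508.2 240.4] rot [3.1411e+00 3.0000e-04 1.2070e-01] t 1.32 F [-0.1  0.4  0. ] w 3.2
shift units of 40mm [ 9.135 11.536  2.514] turn units 5deg [ 0.006  0.003 -0.05 ]
```

drive_tool(deltas=[{"hand": 1,"tx": 0.6,"ty": 0.76,"tz": 0,"wx": 0,"wy": 0,"wz": 0},{"hand": 1,"tx": 0.6,"ty": 0.76,"tz": 0,"wx": 0,"wy": 0,"wz": 0},{"hand": 1,"tx": 0.6,"ty": 0.76,"tz": 0,"wx": 0,"wy": 0,"wz": 0},{"hand": 1,"tx": 0.6,"ty": 0.76,"tz": 0,"wx": 0,"wy": 0,"wz": 0},{"hand": 1,"tx": 0.6,"ty": 0.76,"tz": 0,"wx": 0,"wy": 0,"wz": 0},{"hand": 1,"tx": 0.6,"ty": 0.76,"tz": 0,"wx": 0,"wy": 0,"wz": 0},{"hand": 1,"tx": 0.6,"ty": 0.76,"tz": 0,"wx": 0,"wy": 0,"wz": 0},{"hand": 1,"tx": 0.6,"ty": 0.76,"tz": 0,"wx": 0,"wy": 0,"wz": 0},{"hand": 1,"tx": 0.6,"ty": 0.76,"tz": 0,"wx": 0,"wy": 0,"wz": 0},{"hand": 1,"tx": 0.6,"ty": 0.76,"tz": 0,"wx": 0,"wy": 0,"wz": 0},{"hand": 1,"tx": 0.6,"ty": 0.76,"tz": 0,"wx": 0,"wy": 0,"wz": 0},{"hand": 1,"tx": 0.6,"ty": 0.76,"tz": 0,"wx": 0,"wy": 0,"wz": 0},{"hand": 1,"tx": 0.6,"ty": 0.76,"tz": 0,"wx": 0,"wy": 0,"wz": 0},{"hand": 1,"tx": 0.6,"ty": 0.76,"tz": 0,"wx": 0,"wy": 0,"wz": 0},{"hand": 1,"tx": 0.6,"ty": 0.76,"tz": 0,"wx": 0,"wy": 0,"wz": 0},{"hand": 1,"tx": 0.13,"ty": 0.14,"tz": 0.6,"wx": 0,"wy": 0,"wz": 0},{"hand": 1,"tx": 0,"ty": 0,"tz": 0.9,"wx": 0,"wy": 0,"wz": 0},{"hand": 1,"tx": 0,"ty": 0,"tz": 0.5,"wx": 0,"wy": 0,"wz": 0},{"hand": 1,"tx": 0,"ty": 0,"tz": 0,"wx": 0,"wy": 0,"wz": 0},{"hand": 1,"tx": 0,"ty": 0,"tz": 0,"wx": 0,"wy": 0,"wz": 0}])

```text
time: 2.98
tool_pos: [550.7, 95.8, 160.1]
tcp_rot: [-3.141, 0.003, 0.125]
contact_force: [0.7, -0.4, 0.1]
grip_width: 0.3
```

Run:
```python
from plant import *
from h import *
delta(get_obs(),[549.5,94,80],0.125)
mw=camera_model('wrist');w=capture('wrist');t=capture('scene')
cv2.imwrite('pics/w1.png',w[:,:,::-1]);cv2.imwrite('pics/s1.png',cv2.resize(t[120:240,190:380,::-1],None,fx=4,fy=4))
np.save('mw1.npy',mw,allow_pickle=True)
```

```text
pos [550.7  95.8 160.1] rot [-3.1413e+00  2.5000e-03  1.2500e-01] t 2.98 F [ 0.7 -0.4  0.1] w 0.3
shift units of 40mm [-0.031  0.043  2.002] turn units 5deg [-0.004  0.029 -0.   ]
```

View pics/w1.png

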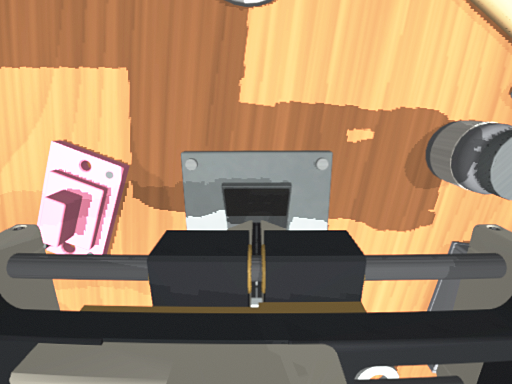

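View pics/s1.png

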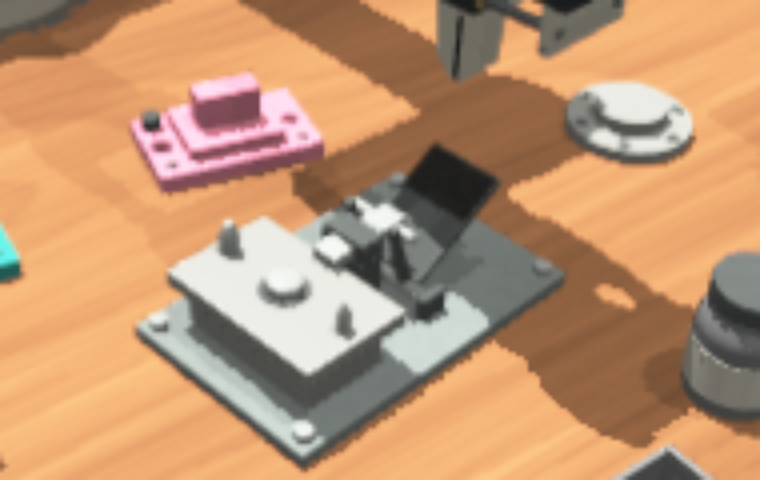

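Run:
```python
from h import *
m=np.load('mw1.npy',allow_pickle=True).item()
w=cv2.imread('pics/w1.png')
cv2.imwrite('pics/w1c.png',cv2.resize(w[140:235,170:345],None,fx=4.5,fy=4.5,interpolation=cv2.INTER_CUBIC))
c=onz(m,[[182,151.5],[331,151.5],[191,164],[322,164]],12);print(c)
print(np.arctan2(c[1,1]-c[0,1],c[1,0]-c[0,0]),np.arctan2(c[3,1]-c[2,1],c[3,0]-c[2,0]))
print(onz(m,[[222.5,183],[291,183]],75))
print(onz(m,[[224,216],[289,216]],57))
```

```text
[[470.91796288 118.21949889  12.        ]
 [625.07120482 137.65015377  12.        ]
 [481.12578199 106.15048241  12.        ]
 [618.19743367 123.44603925  12.        ]]
0.1253863998537226 0.1255156362207623
[[521.95504836 106.96460283  75.        ]
 [579.13339081 114.19119079  75.        ]]
[[524.60495436  70.27981581  57.        ]
 [585.18633899  77.95912987  57.        ]]
```

View pics/w1c.png

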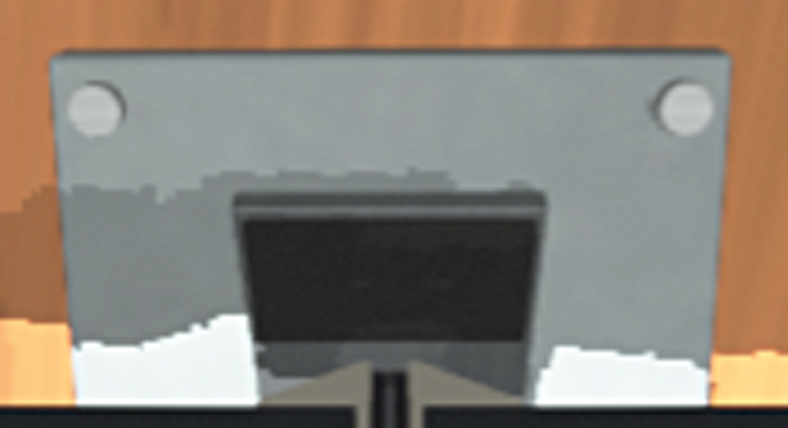

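drive_tool(deltas=[{"hand": 1,"tx": 0,"ty": 0,"tz": 0.7,"wx": 0,"wy": 0,"wz": 0},{"hand": 1,"tx": 0,"ty": 0,"tz": 0.7,"wx": 0,"wy": 0,"wz": 0},{"hand": 1,"tx": 0,"ty": 0,"tz": 0.4,"wx": 0,"wy": 0,"wz": 0},{"hand": 1,"tx": 0,"ty": 0,"tz": 0.2,"wx": 0,"wy": 0,"wz": 0},{"hand": 1,"tx": 0,"ty": 0,"tz": 0.2,"wx": 0,"wy": 0,"wz": 0},{"hand": 1,"tx": 0,"ty": 0,"tz": 0.2,"wx": 0,"wy": 0,"wz": 0},{"hand": 1,"tx": 0,"ty": 0,"tz": 0,"wx": 0,"wy": 0,"wz": 0}])

```text
time: 3.67
tool_pos: [552.2, 96.0, 65.1]
tcp_rot: [3.141, -0.002, 0.125]
contact_force: [1.3, -0.7, 2.3]
grip_width: -0.1
```

drive_tool(deltas=[{"hand": 1,"tx": 0,"ty": 0,"tz": 0.15,"wx": 0,"wy": 0,"wz": 0},{"hand": 1,"tx": 0,"ty": 0,"tz": 0.15,"wx": 0,"wy": 0,"wz": 0},{"hand": 1,"tx": 0,"ty": 0,"tz": 0.15,"wx": 0,"wy": 0,"wz": 0},{"hand": 1,"tx": 0,"ty": 0,"tz": 0.05,"wx": 0,"wy": 0,"wz": 0},{"hand": 1,"tx": 0,"ty": 0,"tz": 0.05,"wx": 0,"wy": 0,"wz": 0},{"hand": 1,"tx": 0,"ty": 0,"tz": 0,"wx": 0,"wy": 0,"wz": 0}])

```text
time: 4.17
tool_pos: [552.5, 96.7, 45.0]
tcp_rot: [-3.141, -0.004, 0.125]
contact_force: [-2.3, 3.1, 13.0]
grip_width: 0.4
```

drive_tool(deltas=[{"hand": 1,"tx": 0,"ty": 0,"tz": 0.05,"wx": 0,"wy": 0,"wz": 0},{"hand": 1,"tx": 0,"ty": 0,"tz": 0,"wx": 0,"wy": 0,"wz": 0},{"hand": 1,"tx": 0,"ty": 0,"tz": 0,"wx": 0,"wy": 0,"wz": 0}])

```text
time: 4.42
tool_pos: [552.5, 96.8, 44.5]
tcp_rot: [-3.141, -0.004, 0.125]
contact_force: [-6.3, 3.8, 24.4]
grip_width: 0.6
```

drive_tool(deltas=[{"hand": 1,"tx": 0,"ty": 0,"tz": -0.5,"wx": 0,"wy": 0,"wz": 0},{"hand": 1,"tx": 0,"ty": 0,"tz": -0.9,"wx": 0,"wy": 0,"wz": 0},{"hand": 1,"tx": 0,"ty": 0,"tz": -0.9,"wx": 0,"wy": 0,"wz": 0},{"hand": -1,"tx": 0,"ty": 0,"tz": -0.9,"wx": 0,"wy": 0,"wz": 0},{"hand": -1,"tx": 0,"ty": 0,"tz": -0.9,"wx": 0,"wy": 0,"wz": 0.6},{"hand": -1,"tx": 0,"ty": 0,"tz": 0,"wx": 0,"wy": 0,"wz": 1},{"hand": -1,"tx": 0,"ty": 0,"tz": 0,"wx": 0,"wy": 0,"wz": 1},{"hand": -1,"tx": 0,"ty": 0,"tz": 0,"wx": 0,"wy": 0,"wz": 1},{"hand": -1,"tx": 0,"ty": 0,"tz": 0,"wx": 0,"wy": 0,"wz": 1},{"hand": -1,"tx": 0,"ty": 0,"tz": 0,"wx": 0,"wy": 0,"wz": 1},{"hand": -1,"tx": 0,"ty": 0,"tz": 0,"wx": 0,"wy": 0,"wz": 1},{"hand": -1,"tx": 0,"ty": 0,"tz": 0,"wx": 0,"wy": 0,"wz": 1},{"hand": -1,"tx": 0,"ty": 0,"tz": 0,"wx": 0,"wy": 0,"wz": 1},{"hand": -1,"tx": 0,"ty": 0,"tz": 0,"wx": 0,"wy": 0,"wz": 1},{"hand": -1,"tx": 0,"ty": 0,"tz": 0,"wx": 0,"wy": 0,"wz": 1},{"hand": -1,"tx": 0,"ty": 0,"tz": 0,"wx": 0,"wy": 0,"wz": 1},{"hand": -1,"tx": 0,"ty": 0,"tz": 0,"wx": 0,"wy": 0,"wz": 1},{"hand": -1,"tx": 0,"ty": 0,"tz": 0,"wx": 0,"wy": 0,"wz": 1},{"hand": -1,"tx": 0,"ty": 0,"tz": 0,"wx": 0,"wy": 0,"wz": 1},{"hand": -1,"tx": 0,"ty": 0,"tz": 0,"wx": 0,"wy": 0,"wz": 1}])

```text
time: 6.08
tool_pos: [551.3, 95.8, 205.3]
tcp_rot: [-3.141, -0.0, -1.241]
contact_force: [0.2, -0.9, 0.2]
grip_width: 91.6
```

drive_tool(deltas=[{"hand": -1,"tx": 0,"ty": 0,"tz": 0,"wx": 0,"wy": 0,"wz": 1},{"hand": -1,"tx": 0,"ty": 0,"tz": 0,"wx": 0,"wy": 0,"wz": 1},{"hand": -1,"tx": 0,"ty": 0,"tz": 0,"wx": 0,"wy": 0,"wz": 1},{"hand": -1,"tx": 0,"ty": 0,"tz": 0,"wx": 0,"wy": 0,"wz": 1},{"hand": -1,"tx": 0,"ty": 0,"tz": 0,"wx": 0,"wy": 0,"wz": 0}])

```text
time: 6.5
tool_pos: [551.3, 95.8, 205.3]
tcp_rot: [-3.141, -0.0, -1.588]
contact_force: [0.5, -0.1, 0.4]
grip_width: 92.0
```

Run:
```python
from plant import *
from h import *
delta(get_obs(),[482,-293,200],-1.5708-0.015)
mw=camera_model('wrist');w=capture('wrist');t=capture('scene')
cv2.imwrite('pics/w2.png',w[:,:,::-1]);cv2.imwrite('pics/s2.png',cv2.resize(t[120:240,190:380,::-1],None,fx=4,fy=4))
np.save('mw2.npy',mw,allow_pickle=True)
```

```text
pos [551.3  95.8 205.3] rot [-3.1409e+00 -1.0000e-04 -1.5884e+00] t 6.5 F [ 0.5 -0.1  0.4] w 92.0
shift units of 40mm [9.748 1.56  0.132] turn units 5deg [-0.008 -0.001 -0.03 ]
```

View pics/w2.png

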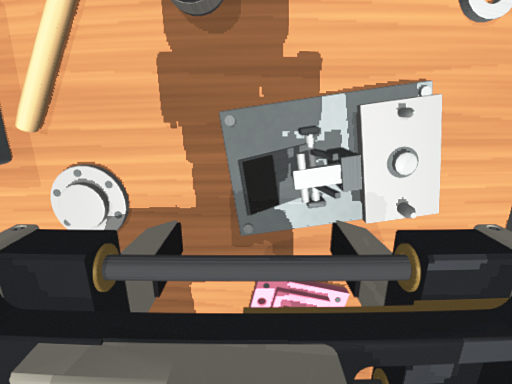

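View pics/s2.png

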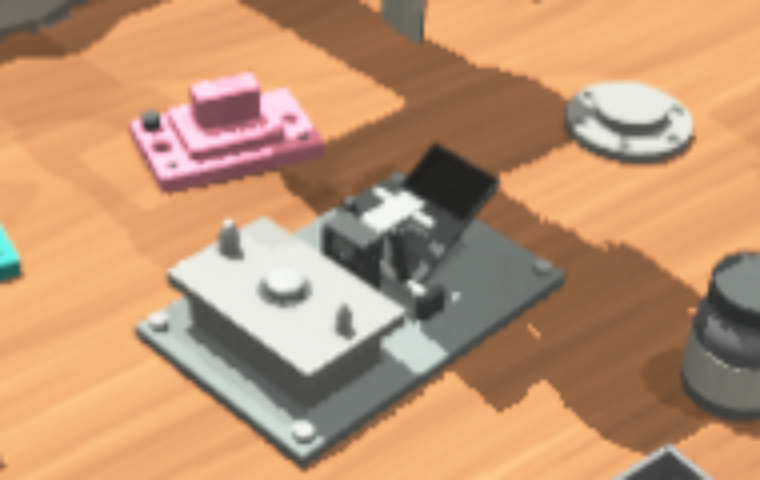

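Run:
```python
from h import *
m=np.load('mw2.npy',allow_pickle=True).item()
w=cv2.imread('pics/w2.png')
cv2.imwrite('pics/w2c.png',cv2.resize(w[75:235,345:455],None,fx=3.7,fy=3.7,interpolation=cv2.INTER_CUBIC))
o,_=ray(m,[[0,0]]);print(o)
```

```text
[627.88636216  93.81232998 349.20512798]
```

View pics/w2c.png

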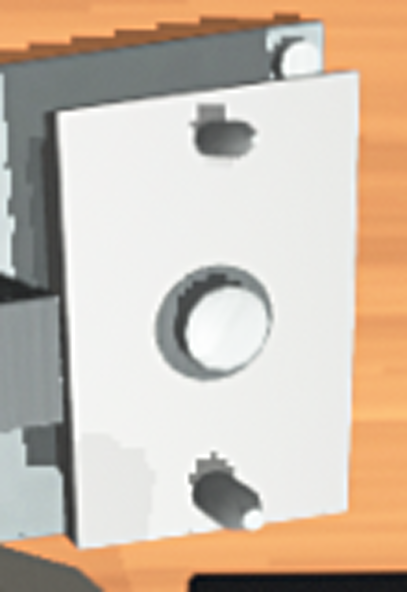

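Run:
```python
from h import *
m=np.load('mw2.npy',allow_pickle=True).item()
c=lambda p:[[345+(x+.5)/3.7-.5,75+(y+.5)/3.7-.5] for x,y in p]
print('plunger',onz(m,c([(228,330)]),67), 'ring foot at 57',onz(m,c([(213,323)]),57))
q=onz(m,c([(55,113),(358,71),(347,513),(78,549)]),57);print(q,q.mean(0))
print([np.linalg.norm(q[i]-q[(i+1)%4]) for i in range(4)])
v=q[0]+q[1]-q[2]-q[3];print(np.arctan2(v[1],v[0])); v=q[0]+q[3]-q[1]-q[2];print(np.arctan2(-v[0],v[1]))
print('tips',onz(m,c([(246,137),(254,519)]),80))
```

```text
plunger [[572.11183929 -60.00459314  67.        ]] ring foot at 57 [[572.23812413 -60.76501999  57.        ]]
[[ 630.65759638  -10.11819243   57.        ]
 [ 641.45666335  -93.27355848   57.        ]
 [ 512.88257191 -110.44891485   57.        ]
 [ 502.998576    -27.70042197   57.        ]] [571.99885191 -60.38527193  57.        ]
[np.float64(83.85365078825596), np.float64(129.71618964132156), np.float64(83.3367052978146), np.float64(128.8641155573253)]
0.13482536892292915
0.12402904208295296
tips [[624.33139609 -51.49133309  80.        ]
 [520.74979778 -67.54667906  80.        ]]
```

drive_tool(deltas=[{"hand": -1,"tx": 0.81,"ty": 0.24,"tz": 0,"wx": 0,"wy": 0,"wz": 0},{"hand": -1,"tx": 0.81,"ty": 0.24,"tz": 0,"wx": 0,"wy": 0,"wz": 0},{"hand": -1,"tx": 0.81,"ty": 0.24,"tz": 0,"wx": 0,"wy": 0,"wz": 0},{"hand": -1,"tx": 0.81,"ty": 0.24,"tz": 0,"wx": 0,"wy": 0,"wz": 0},{"hand": -1,"tx": 0.81,"ty": 0.24,"tz": 0,"wx": 0,"wy": 0,"wz": 0},{"hand": -1,"tx": 0.81,"ty": 0.24,"tz": 0,"wx": 0,"wy": 0,"wz": 0},{"hand": -1,"tx": 0.81,"ty": 0.24,"tz": 0,"wx": 0,"wy": 0,"wz": 0},{"hand": -1,"tx": 0.81,"ty": 0.24,"tz": 0,"wx": 0,"wy": 0,"wz": 0},{"hand": -1,"tx": 0.81,"ty": 0.24,"tz": 0,"wx": 0,"wy": 0,"wz": 0},{"hand": -1,"tx": 0.81,"ty": 0.24,"tz": 0,"wx": 0,"wy": 0,"wz": 0},{"hand": -1,"tx": 0.81,"ty": 0.24,"tz": 0,"wx": 0,"wy": 0,"wz": 0},{"hand": -1,"tx": 0.81,"ty": 0.24,"tz": 0,"wx": 0,"wy": 0,"wz": 0},{"hand": -1,"tx": 0,"ty": 0,"tz": 0,"wx": 0,"wy": 0,"wz": 0},{"hand": -1,"tx": 0,"ty": 0,"tz": 0,"wx": 0,"wy": 0,"wz": 0}])

```text
time: 7.77
tool_pos: [429.7, -292.6, 204.7]
tcp_rot: [-3.142, 0.0, -1.587]
contact_force: [-0.0, 0.0, -0.6]
grip_width: 92.0
```

Run:
```python
from plant import *
from h import *
delta(get_obs(),[482,-293,200],-1.5708-0.015)
mw=camera_model('wrist');w=capture('wrist')
cv2.imwrite('pics/w3.png',w[:,:,::-1])
np.save('mw3.npy',mw,allow_pickle=True)
```

```text
pos [ 429.7 -292.6  204.7] rot [-3.1415e+00  1.0000e-04 -1.5867e+00] t 7.77 F [-0.   0.  -0.6] w 92.0
shift units of 40mm [-0.012 -1.307  0.117] turn units 5deg [-0.001  0.001 -0.01 ]
```

View pics/w3.png

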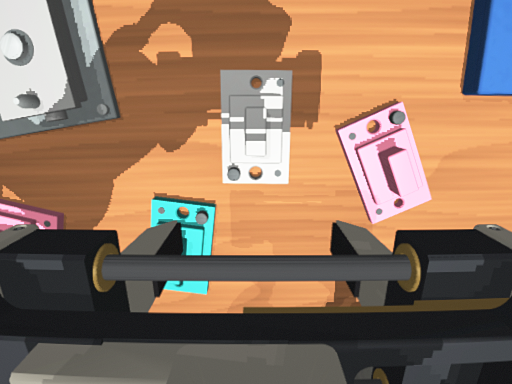

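Run:
```python
from h import *
w=cv2.imread('pics/w3.png')
cv2.imwrite('pics/w3c.png',cv2.resize(w[60:195,210:305],None,fx=4.4,fy=4.4,interpolation=cv2.INTER_CUBIC))
```

```text
(no output)
```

View pics/w3c.png

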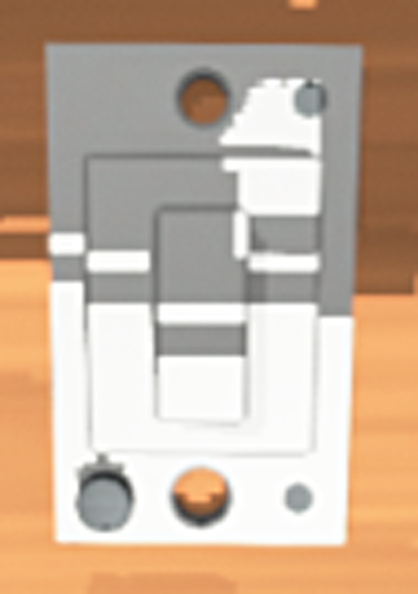

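Run:
```python
from h import *
m=np.load('mw3.npy',allow_pickle=True).item()
c=lambda p:[[210+(x+.5)/4.4-.5,60+(y+.5)/4.4-.5] for x,y in p]
q=onz(m,c([(46,43),(362,43),(347,543),(55,541)]),14);print(q,q.mean(0))
print([np.linalg.norm(q[i]-q[(i+1)%4]) for i in range(4)])
v=q[0]+q[1]-q[2]-q[3];print(np.arctan2(v[1],v[0])); v=q[0]+q[3]-q[1]-q[2];print(np.arctan2(-v[0],v[1]))
h=onz(m,c([(203,97),(200,497)]),14);v=h[0]-h[1];print('holes',h,h.mean(0),np.linalg.norm(v),np.arctan2(v[1],v[0]))
r=onz(m,c([(158,207),(247,210),(245,423),(156,420)]),56);v=r[0]+r[1]-r[2]-r[3];print('rib',r,r.mean(0),np.arctan2(v[1],v[0]))
```

```text
[[ 549.96988583 -255.20780238   14.        ]
 [ 548.70582134 -334.90112372   14.        ]
 [ 418.34187016 -332.92615293   14.        ]
 [ 420.21409997 -251.3692484    14.        ]] [ 484.30791933 -293.60108186   14.        ]
[np.float64(79.70334575928196), np.float64(130.37891040287664), np.float64(81.57839125871), np.float64(129.81255124758295)]
-0.02234569806925379
-0.019447407795427016
holes [[ 536.32531373 -294.59216755   14.        ]
 [ 432.12152219 -292.07720697   14.        ]] [ 484.22341796 -293.33468726   14.        ] 104.23413643675704 -0.024130335335081198
rib [[ 509.06024573 -283.96785716   56.        ]
 [ 508.07953975 -304.19384597   56.        ]
 [ 459.27011064 -303.37985477   56.        ]
 [ 460.32367718 -282.24343742   56.        ]] [ 484.18339333 -293.44624883   56.        ] -0.026016835584899367
```

drive_tool(deltas=[{"hand": -1,"tx": 0.01,"ty": -0.68,"tz": 0.3,"wx": 0,"wy": 0,"wz": 0.07},{"hand": -1,"tx": 0.01,"ty": -0.68,"tz": 0.7,"wx": 0,"wy": 0,"wz": 0},{"hand": -1,"tx": 0,"ty": 0,"tz": 0.9,"wx": 0,"wy": 0,"wz": 0},{"hand": -1,"tx": 0,"ty": 0,"tz": 0.9,"wx": 0,"wy": 0,"wz": 0},{"hand": -1,"tx": 0,"ty": 0,"tz": 0.7,"wx": 0,"wy": 0,"wz": 0},{"hand": -1,"tx": 0,"ty": 0,"tz": 0.3,"wx": 0,"wy": 0,"wz": 0},{"hand": -1,"tx": 0,"ty": 0,"tz": 0.15,"wx": 0,"wy": 0,"wz": 0},{"hand": -1,"tx": 0,"ty": 0,"tz": 0,"wx": 0,"wy": 0,"wz": 0},{"hand": -1,"tx": 0,"ty": 0,"tz": 0,"wx": 0,"wy": 0,"wz": 0}])

```text
time: 8.57
tool_pos: [485.6, -292.5, 47.5]
tcp_rot: [-3.141, -0.001, -1.59]
contact_force: [0.3, 0.0, 0.7]
grip_width: 91.7
```

Run:
```python
from plant import *
from h import *
delta(get_obs(),[484,-293.4,42.5],-1.593)
```

```text
pos [ 485.6 -292.5   47.5] rot [-3.1406e+00 -6.0000e-04 -1.5898e+00] t 8.57 F [0.3 0.  0.7] w 91.7
shift units of 40mm [0.023 0.039 0.126] turn units 5deg [-0.011 -0.007  0.036]
```

drive_tool(deltas=[{"hand": -1,"tx": 0.02,"ty": 0.04,"tz": 0.11,"wx": 0,"wy": 0,"wz": 0.04},{"hand": -1,"tx": 0,"ty": 0,"tz": 0,"wx": 0,"wy": 0,"wz": 0},{"hand": 1,"tx": 0,"ty": 0,"tz": 0,"wx": 0,"wy": 0,"wz": 0},{"hand": 1,"tx": 0,"ty": 0,"tz": 0,"wx": 0,"wy": 0,"wz": 0},{"hand": 1,"tx": 0,"ty": 0,"tz": 0,"wx": 0,"wy": 0,"wz": 0},{"hand": 1,"tx": 0,"ty": 0,"tz": 0,"wx": 0,"wy": 0,"wz": 0},{"hand": 1,"tx": 0,"ty": 0,"tz": 0,"wx": 0,"wy": 0,"wz": 0},{"hand": 1,"tx": 0,"ty": 0,"tz": 0,"wx": 0,"wy": 0,"wz": 0},{"hand": 1,"tx": 0,"ty": 0,"tz": 0,"wx": 0,"wy": 0,"wz": 0},{"hand": 1,"tx": 0,"ty": 0,"tz": 0,"wx": 0,"wy": 0,"wz": 0},{"hand": 1,"tx": 0,"ty": 0,"tz": 0,"wx": 0,"wy": 0,"wz": 0}])

```text
time: 9.48
tool_pos: [483.1, -293.7, 42.2]
tcp_rot: [3.142, 0.0, -1.595]
contact_force: [-0.5, -0.2, 0.1]
grip_width: 36.6
```

Run:
```python
from plant import *
from h import *
delta(get_obs(),[484,-293.4,42.5],-1.593)
```

```text
pos [ 483.1 -293.7   42.2] rot [ 3.1415e+00  2.0000e-04 -1.5950e+00] t 9.48 F [-0.5 -0.2  0.1] w 36.6
shift units of 40mm [-0.008 -0.022 -0.007] turn units 5deg [ 0.001  0.002 -0.023]
```

Fingers still closing (36.6 mm); wait, then lift.

drive_tool(deltas=[{"hand": 1,"tx": 0,"ty": 0,"tz": 0,"wx": 0,"wy": 0,"wz": 0},{"hand": 1,"tx": 0,"ty": 0,"tz": 0,"wx": 0,"wy": 0,"wz": 0},{"hand": 1,"tx": 0,"ty": 0,"tz": 0,"wx": 0,"wy": 0,"wz": 0},{"hand": 1,"tx": 0,"ty": 0,"tz": 0,"wx": 0,"wy": 0,"wz": 0},{"hand": 1,"tx": 0,"ty": 0,"tz": 0,"wx": 0,"wy": 0,"wz": 0}])

```text
time: 9.9
tool_pos: [483.1, -293.6, 42.3]
tcp_rot: [3.142, 0.0, -1.595]
contact_force: [0.1, 0.4, -0.1]
grip_width: 21.9
```

Run:
```python
from plant import *
from h import *
delta(get_obs(),[484,-293.4,42.5],-1.593)
```

```text
pos [ 483.1 -293.6   42.3] rot [ 3.1415e+00  3.0000e-04 -1.5950e+00] t 9.9 F [ 0.1  0.4 -0.1] w 21.9
shift units of 40mm [-0.005 -0.022 -0.006] turn units 5deg [ 0.001  0.003 -0.022]
```

drive_tool(deltas=[{"hand": 1,"tx": 0,"ty": 0,"tz": -0.2,"wx": 0,"wy": 0,"wz": 0},{"hand": 1,"tx": 0,"ty": 0,"tz": -0.5,"wx": 0,"wy": 0,"wz": 0},{"hand": 1,"tx": 0,"ty": 0,"tz": -0.8,"wx": 0,"wy": 0,"wz": 0},{"hand": 1,"tx": 0,"ty": 0,"tz": -0.8,"wx": 0,"wy": 0,"wz": 0},{"hand": 1,"tx": 0,"ty": 0,"tz": -0.8,"wx": 0,"wy": 0,"wz": 0},{"hand": 1,"tx": 0,"ty": 0,"tz": -0.8,"wx": 0,"wy": 0,"wz": -0.5},{"hand": 1,"tx": 0,"ty": 0,"tz": -0.8,"wx": 0,"wy": 0,"wz": -0.6},{"hand": 1,"tx": 0,"ty": 0,"tz": 0,"wx": 0,"wy": 0,"wz": -0.62},{"hand": 1,"tx": -0.5,"ty": 0.03,"tz": 0,"wx": 0,"wy": 0,"wz": 0},{"hand": 1,"tx": -0.8,"ty": 0.05,"tz": 0,"wx": 0,"wy": 0,"wz": 0},{"hand": 1,"tx": -0.8,"ty": 0.05,"tz": 0,"wx": 0,"wy": 0,"wz": 0},{"hand": 1,"tx": -0.8,"ty": 0.05,"tz": 0,"wx": 0,"wy": 0,"wz": 0},{"hand": 1,"tx": -0.8,"ty": 0.05,"tz": 0,"wx": 0,"wy": 0,"wz": 0},{"hand": 1,"tx": -0.8,"ty": 0.05,"tz": 0,"wx": 0,"wy": 0,"wz": 0},{"hand": 1,"tx": -0.8,"ty": 0.05,"tz": 0,"wx": 0,"wy": 0,"wz": 0},{"hand": 1,"tx": -0.6,"ty": 0,"tz": 0,"wx": 0,"wy": 0,"wz": 0},{"hand": 1,"tx": 0,"ty": 0,"tz": 0,"wx": 0,"wy": 0,"wz": 0},{"hand": 1,"tx": 0,"ty": 0,"tz": 0,"wx": 0,"wy": 0,"wz": 0},{"hand": 1,"tx": 0,"ty": 0,"tz": 0,"wx": 0,"wy": 0,"wz": 0}])

```text
time: 11.48
tool_pos: [440.5, -61.6, 230.5]
tcp_rot: [-3.141, -0.001, -1.444]
contact_force: [-0.3, 0.6, -3.9]
grip_width: 22.3
```

Run:
```python
from plant import *
from h import *
delta(get_obs(),[440,-60,230],-1.4453)
mw=camera_model('wrist');w=capture('wrist');t=capture('scene')
cv2.imwrite('pics/w4.png',w[:,:,::-1]);cv2.imwrite('pics/s4.png',t[:,:,::-1])
np.save('mw4.npy',mw,allow_pickle=True)
```

```text
pos [440.5 -61.6 230.5] rot [-3.1414e+00 -5.0000e-04 -1.4444e+00] t 11.48 F [-0.3  0.6 -3.9] w 22.3
shift units of 40mm [-0.041  0.007  0.013] turn units 5deg [-0.002 -0.006  0.01 ]
```

View pics/w4.png

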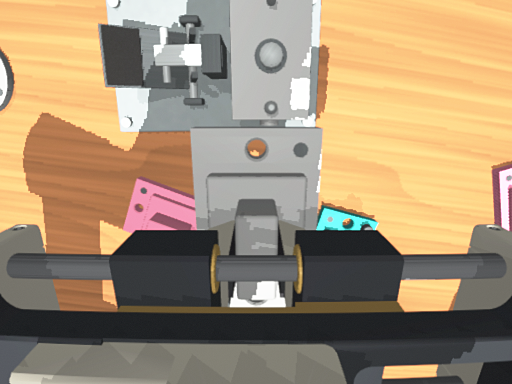

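View pics/s4.png

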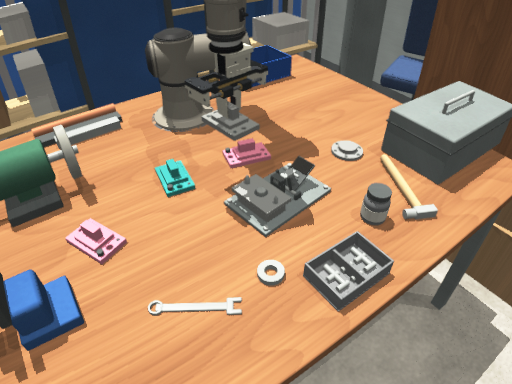

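Run:
```python
from h import *
w=cv2.imread('pics/w4.png')
cv2.imwrite('pics/w4c.png',cv2.resize(w[0:190,175:335],None,fx=3.15,fy=3.15*1,interpolation=cv2.INTER_CUBIC))
cv2.imwrite('pics/w4d.png',cv2.resize(w[0:130,222:322],None,fx=4.6,fy=4.6*1,interpolation=cv2.INTER_CUBIC))
```

```text
(no output)
```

View pics/w4c.png

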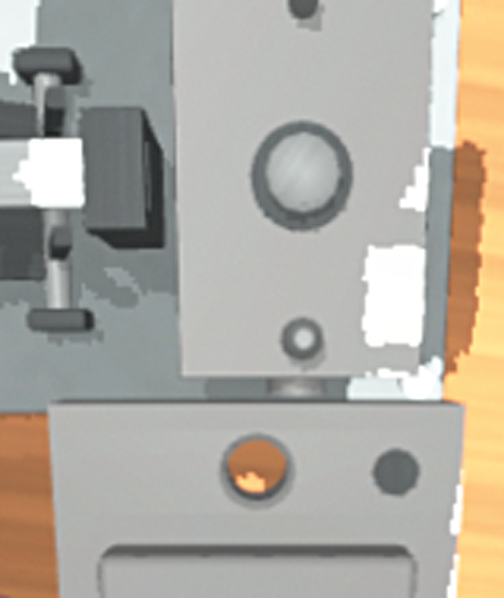

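View pics/w4d.png

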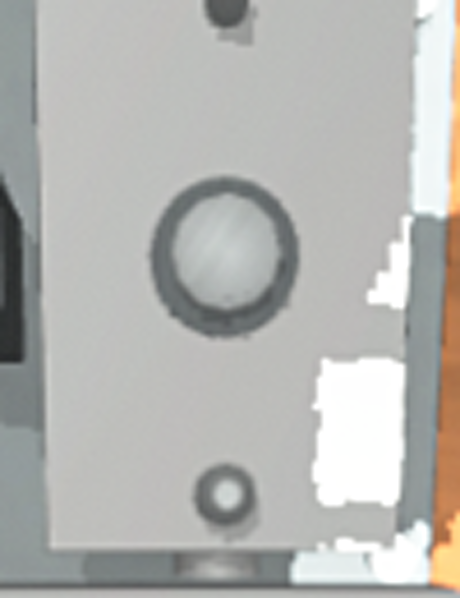

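Run:
```python
from h import *
m=np.load('mw4.npy',allow_pickle=True).item()
D=lambda p:[[222+(x+.5)/4.6-.5,(y+.5)/4.6-.5] for x,y in p]
C=lambda p:[[175+(x+.5)/3.15-.5,(y+.5)/3.15-.5] for x,y in p]
print('cam',ray(m,[[0,0]])[0])
print('plunger',onz(m,D([(227,251)]),67),onz(m,D([(225,257)]),57))
print('bigdowel',onz(m,D([(228.5,492)]),80),onz(m,D([(225,497)]),57+14))
print('spout-end edge mid',onz(m,D([(50,549),(402,549)]),57),onz(m,D([(38,50),(413,50)]),57))
print('small tip', onz(m,D([(227,3)]),80))
hole=onz(m,C([(257,470),(50,404),(463,404)]),202.2);print('cover hole small',hole)
th=-1.4444+np.pi/2;u=np.array([np.cos(th),np.sin(th)])
tcp=np.array([440.5,-61.6]);v=np.array([-u[1],u[0]])
for h in hole: d=h[:2]-tcp;print('along x',d@u,'along y',d@v)
```

```text
cam [516.54766493 -52.68646101 374.42783514]
plunger [[571.89861308 -60.93619345  67.        ]] [[572.38745127 -60.93042357  57.        ]]
bigdowel [[521.12709748 -67.70087966  80.        ]] [[520.08686942 -67.52798692  71.        ]]
spout-end edge mid [[ 503.13961276  -28.46561702   57.        ]
 [ 513.82935161 -111.82923039   57.        ]] [[609.32488521 -14.4646899   57.        ]
 [619.94080129 -95.98980683  57.        ]]
small tip [[615.97573824 -54.13965896  80.        ]]
cover hole small [[493.36612675 -55.83185328 202.2       ]
 [500.95978282 -15.03290867 202.2       ]
 [510.89377536 -93.25571396 202.2       ]]
along x 53.171526042546844 along y -0.9421742552330434
along x 65.84772131869525 along y 38.574044782566205
along x 65.84169631066382 along y -40.277026477725066
```

drive_tool(deltas=[{"hand": 1,"tx": 0.09,"ty": -0.7,"tz": 0,"wx": 0,"wy": 0,"wz": 0},{"hand": 1,"tx": 0.09,"ty": -0.8,"tz": 0,"wx": 0,"wy": 0,"wz": 0},{"hand": 1,"tx": 0.1,"ty": -0.8,"tz": 0,"wx": 0,"wy": 0,"wz": 0},{"hand": 1,"tx": 0.1,"ty": -0.7,"tz": 0,"wx": 0,"wy": 0,"wz": 0},{"hand": 1,"tx": 0,"ty": -0.23,"tz": 0.3,"wx": 0,"wy": 0,"wz": 0},{"hand": 1,"tx": 0,"ty": 0,"tz": 0.6,"wx": 0,"wy": 0,"wz": 0},{"hand": 1,"tx": 0,"ty": 0,"tz": 0.6,"wx": 0,"wy": 0,"wz": 0},{"hand": 1,"tx": 0,"ty": 0,"tz": 0.6,"wx": 0,"wy": 0,"wz": 0},{"hand": 1,"tx": 0,"ty": 0,"tz": 0.3,"wx": 0,"wy": 0,"wz": 0},{"hand": 1,"tx": 0,"ty": 0,"tz": 0,"wx": 0,"wy": 0,"wz": 0},{"hand": 1,"tx": 0,"ty": 0,"tz": 0,"wx": 0,"wy": 0,"wz": 0},{"hand": 1,"tx": 0,"ty": 0,"tz": 0,"wx": 0,"wy": 0,"wz": 0}])

```text
time: 12.58
tool_pos: [571.3, -60.9, 135.3]
tcp_rot: [-3.14, -0.001, -1.446]
contact_force: [0.7, 0.5, -3.1]
grip_width: 21.7
```

Run:
```python
from plant import *
from h import *
delta(get_obs(),[570.5,-60.3,128],-1.4453)
mw=camera_model('wrist');w=capture('wrist');t=capture('scene')
cv2.imwrite('pics/w5.png',w[:,:,::-1]);cv2.imwrite('pics/s5.png',cv2.resize(t[120:240,190:350,::-1],None,fx=4.5,fy=4.5,interpolation=cv2.INTER_CUBIC))
np.save('mw5.npy',mw,allow_pickle=True)
```

```text
pos [571.3 -60.9 135.3] rot [-3.1399e+00 -6.0000e-04 -1.4458e+00] t 12.58 F [ 0.7  0.5 -3.1] w 21.7
shift units of 40mm [-0.018  0.018  0.181] turn units 5deg [-0.019 -0.007 -0.005]
```

View pics/w5.png

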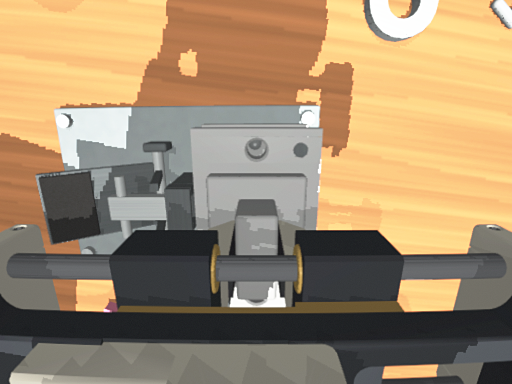

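View pics/s5.png

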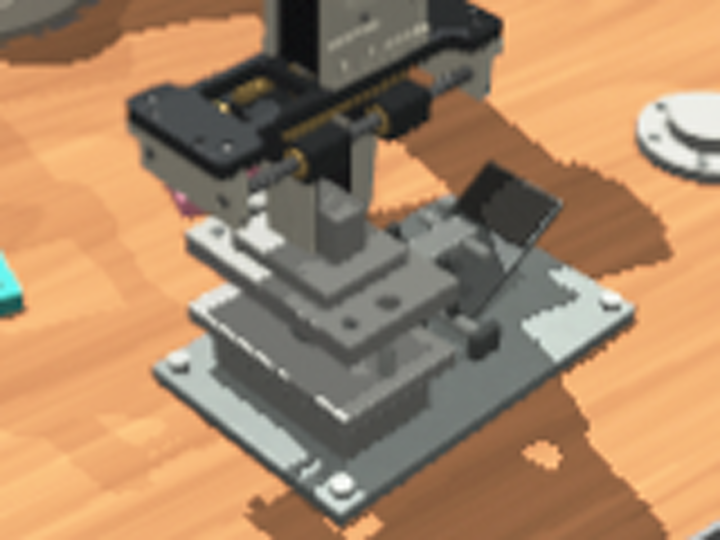

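Run:
```python
from h import *
w=cv2.imread('pics/w5.png')
cv2.imwrite('pics/w5c.png',cv2.resize(w[125:175,220:320],None,fx=7,fy=7,interpolation=cv2.INTER_CUBIC))
```

```text
(no output)
```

View pics/w5c.png

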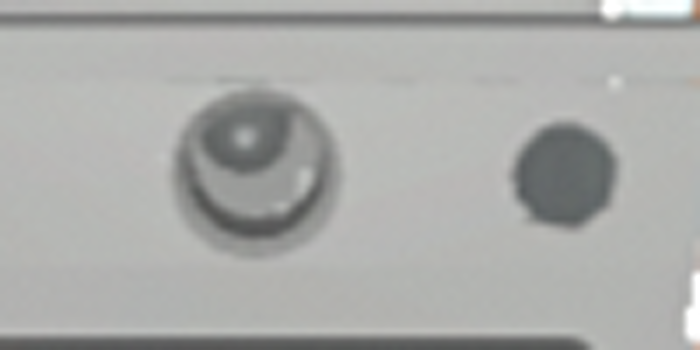

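Run:
```python
from h import *
m=np.load('mw5.npy',allow_pickle=True).item()
C=lambda p:[[220+(x+.5)/7-.5,125+(y+.5)/7-.5] for x,y in p]
a=onz(m,C([(246,137)]),80)[0];b=onz(m,C([(257,172)]),135.3-28.3)[0];c=onz(m,C([(257,160)]),135.3-42.3)[0]
print('tip',a,'hole',b,'hole bottom',c,'need',a-b)
th=.125;u=np.array([np.cos(th),np.sin(th)]);v=np.array([-u[1],u[0]])
d=(a-b)[:2];print('along x',d@u,'y',d@v)
```

```text
tip [623.81552439 -54.22707787  80.        ] hole [624.07870172 -55.27390349 107.        ] hole bottom [623.32472579 -55.38733561  93.        ] need [ -0.26317733   1.04682561 -27.        ]
along x -0.13061122637440495 y 1.0714694938763036
```

drive_tool(deltas=[{"hand": 1,"tx": -0.025,"ty": 0,"tz": 0.1,"wx": 0,"wy": 0,"wz": 0},{"hand": 1,"tx": 0,"ty": 0,"tz": 0.1,"wx": 0,"wy": 0,"wz": 0},{"hand": 1,"tx": 0,"ty": 0,"tz": 0.1,"wx": 0,"wy": 0,"wz": 0},{"hand": 1,"tx": 0,"ty": 0,"tz": 0.1,"wx": 0,"wy": 0,"wz": 0},{"hand": 1,"tx": 0,"ty": 0,"tz": 0.1,"wx": 0,"wy": 0,"wz": 0},{"hand": 1,"tx": 0,"ty": 0,"tz": 0,"wx": 0,"wy": 0,"wz": 0},{"hand": 1,"tx": 0,"ty": 0,"tz": 0,"wx": 0,"wy": 0,"wz": 0}])

```text
time: 13.27
tool_pos: [570.3, -59.1, 114.0]
tcp_rot: [3.141, 0.0, -1.445]
contact_force: [0.4, -0.1, -3.1]
grip_width: 21.7
```

Run:
```python
from plant import *
from h import *
s=get_obs();delta(s,[570.5,-60.3,128],-1.4453);print(s['moment'])
```

```text
pos [570.3 -59.1 114. ] rot [ 3.1411e+00  3.0000e-04 -1.4448e+00] t 13.27 F [ 0.4 -0.1 -3.1] w 21.7
shift units of 40mm [ 0.031 -0.002 -0.351] turn units 5deg [0.006 0.003 0.005]
[-0.07232865  0.18862695 -0.01563755]
```

drive_tool(deltas=[{"hand": 1,"tx": 0,"ty": 0,"tz": 0.06,"wx": 0,"wy": 0,"wz": 0},{"hand": 1,"tx": 0,"ty": 0,"tz": 0.06,"wx": 0,"wy": 0,"wz": 0},{"hand": 1,"tx": 0,"ty": 0,"tz": 0.06,"wx": 0,"wy": 0,"wz": 0},{"hand": 1,"tx": 0,"ty": 0,"tz": 0,"wx": 0,"wy": 0,"wz": 0},{"hand": 1,"tx": 0,"ty": 0,"tz": 0,"wx": 0,"wy": 0,"wz": 0}])

```text
time: 13.68
tool_pos: [570.6, -59.2, 107.8]
tcp_rot: [-3.141, -0.0, -1.445]
contact_force: [-1.3, -0.5, 3.7]
grip_width: 22.1
```

Run:
```python
from plant import *
from h import *
s=get_obs();delta(s,[570.5,-60.3,128],-1.4453);print(s['moment'])
```

```text
pos [570.6 -59.2 107.8] rot [-3.1406e+00 -4.0000e-04 -1.4447e+00] t 13.68 F [-1.3 -0.5  3.7] w 22.1
shift units of 40mm [ 0.027  0.006 -0.505] turn units 5deg [-0.011 -0.005  0.006]
[-0.19794674  0.415539    0.06249088]
```

drive_tool(deltas=[{"hand": 1,"tx": 0,"ty": 0,"tz": 0.06,"wx": 0,"wy": 0,"wz": 0},{"hand": 1,"tx": 0,"ty": 0,"tz": 0.06,"wx": 0,"wy": 0,"wz": 0},{"hand": 1,"tx": 0,"ty": 0,"tz": 0.06,"wx": 0,"wy": 0,"wz": 0},{"hand": 1,"tx": 0,"ty": 0,"tz": 0,"wx": 0,"wy": 0,"wz": 0},{"hand": 1,"tx": 0,"ty": 0,"tz": 0,"wx": 0,"wy": 0,"wz": 0}])

```text
time: 14.1
tool_pos: [570.7, -59.2, 100.9]
tcp_rot: [-3.14, -0.001, -1.445]
contact_force: [-1.9, 0.2, 6.5]
grip_width: 21.9
```

Run:
```python
from plant import *
from h import *
s=get_obs();delta(s,[570.5,-60.3,128],-1.4453);print(s['moment'])
```

```text
pos [570.7 -59.2 100.9] rot [-3.1404e+00 -5.0000e-04 -1.4448e+00] t 14.1 F [-1.9  0.2  6.5] w 21.9
shift units of 40mm [ 0.026  0.007 -0.676] turn units 5deg [-0.014 -0.006  0.006]
[-0.11224338  0.63483851  0.05162246]
```

drive_tool(deltas=[{"hand": 1,"tx": 0,"ty": 0,"tz": 0.04,"wx": 0,"wy": 0,"wz": 0},{"hand": 1,"tx": 0,"ty": 0,"tz": 0.03,"wx": 0,"wy": 0,"wz": 0},{"hand": 1,"tx": 0,"ty": 0,"tz": 0,"wx": 0,"wy": 0,"wz": 0},{"hand": 1,"tx": 0,"ty": 0,"tz": 0,"wx": 0,"wy": 0,"wz": 0},{"hand": 1,"tx": 0,"ty": 0,"tz": 0,"wx": 0,"wy": 0,"wz": 0}])

```text
time: 14.52
tool_pos: [570.7, -59.3, 99.2]
tcp_rot: [-3.14, -0.001, -1.445]
contact_force: [-5.2, -0.6, 14.8]
grip_width: 21.9
```

Run:
```python
from plant import *
from h import *
s=get_obs();delta(s,[570.5,-60.3,128],-1.4453);print(s['moment'])
```

```text
pos [570.7 -59.3  99.2] rot [-3.1398e+00 -8.0000e-04 -1.4447e+00] t 14.52 F [-5.2 -0.6 14.8] w 21.9
shift units of 40mm [ 0.026  0.006 -0.719] turn units 5deg [-0.021 -0.009  0.007]
[-0.0219218   1.02472885  0.06192605]
```

drive_tool(deltas=[{"hand": 1,"tx": 0,"ty": 0,"tz": 0.02,"wx": 0,"wy": 0,"wz": 0},{"hand": 1,"tx": 0,"ty": 0,"tz": 0,"wx": 0,"wy": 0,"wz": 0},{"hand": 1,"tx": 0,"ty": 0,"tz": 0,"wx": 0,"wy": 0,"wz": 0},{"hand": 1,"tx": 0,"ty": 0,"tz": 0,"wx": 0,"wy": 0,"wz": 0}])

```text
time: 14.85
tool_pos: [570.7, -59.3, 99.2]
tcp_rot: [-3.139, -0.001, -1.445]
contact_force: [-7.8, 1.3, 20.4]
grip_width: 21.6
```

Run:
```python
from plant import *
from h import *
s=get_obs();delta(s,[570.5,-60.3,128],-1.4453);print(s['moment'])
mw=camera_model('wrist');w=capture('wrist');t=capture('scene')
cv2.imwrite('pics/w6.png',cv2.resize(w[90:240,20:340,::-1],None,fx=2.4,fy=2.4,interpolation=cv2.INTER_CUBIC));cv2.imwrite('pics/s6.png',cv2.resize(t[120:240,190:350,::-1],None,fx=4.5,fy=4.5,interpolation=cv2.INTER_CUBIC))
s=get_obs();delta(s,[570.5,-60.3,128],-1.4453)
```

```text
pos [570.7 -59.3  99.2] rot [-3.1395e+00 -1.0000e-03 -1.4447e+00] t 14.85 F [-7.8  1.3 20.4] w 21.6
shift units of 40mm [ 0.026  0.006 -0.72 ] turn units 5deg [-0.024 -0.011  0.007]
[0.02790695 1.45549794 0.05465939]
pos [570.7 -59.3  99.2] rot [-3.1394e+00 -1.0000e-03 -1.4447e+00] t 14.95 F [-7.5 -0.4 20.3] w 21.7
shift units of 40mm [ 0.026  0.006 -0.72 ] turn units 5deg [-0.025 -0.011  0.006]
```

View pics/w6.png

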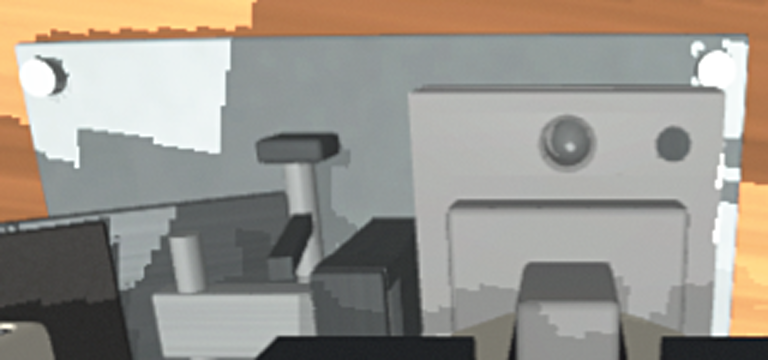

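View pics/s6.png

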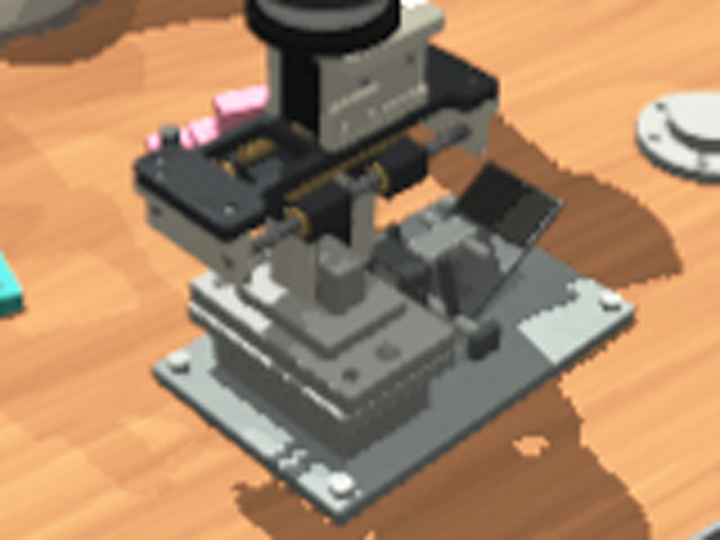

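Run:
```python
from plant import *
print(close_job())
```

```text
the job is handed in; nothing more can be done
None
```

I handed the job in at about 15 s of the 48 s, with the arm still gripping the upper half and pressing it shut. No verdict was reported.

- **Treadle:** I pushed it to its stop with the closed fingers. The force climbed to 24 N with no more travel. I then let it come back up, and the pictures show the treadle up and the keeper bolt drawn off the joint face.
- **Upper half:** I gripped the grey one by its rib, not the pink or turquoise look-alikes. I lined it up with the dowels using the wrist camera, lowered it, and pressed it home against the plunger.
- **Last checks:** The tool stood at 99.2 mm against 99.3 mm expected for a closed joint, pressing down with about 20 N. The grip opening was 21.7 mm on the 22 mm rib. The final pictures show the joint faces together, the small dowel up through its hole, and the treadle still up.
- **Disagreements:** The top and wrist cameras differed by about 4 mm on the fixture's x position, and I went by the wrist view. A sideways force of about 7.5 N remained at the end, probably the upper half bearing on a dowel. I left it because the fit had gone in freely.
- **Bystanders:** I touched none of them on purpose. I only saw them in the pictures and didn't measure their positions at the end.

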